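Seat a cottage casting in the squaring jig and hold it

TASK

Pick up the resin cottage that has the chimney, lifting it clear of the plywood board, and stand it upright and flat on the plate of the squaring jig, snug in the corner: the end wall by the chimney against the short fence and a long wall flush along the long fence. Press it against both fences at once, and finish while still holding it in the gripper and pressing it there: do not let go. Leave the plain cottage, the bottle, the jar and the mug where they are.

Things in the scene. Friction and masses are not known exactly. Their poses are not given: they have to be found in the camera images.
- cottage: loose grey resin model cottage, 0.11 to 0.22 kg: box walls 80 mm long (x), 44 wide (y), 44 high; 45 degree gable roof, ridge along x at 66 mm; 14 mm square chimney on the ridge 30 mm towards +x, top at 84 mm. Origin: centre of the underside; z up. Starts upright on the plywood board (its top at 6 mm). Its long walls can be gripped from above, a finger either side of the roof
- chimney (a point): point on the cottage's chimney axis, 30 mm along +x from the middle and 80 mm above the underside; shows which end is the chimney end
- jig: squaring jig fixed to the table: aluminium plate 190 mm (x) x 130 mm (y) x 8 mm thick, with two steel fences on it. Origin: centre of the plate's underside, at table height; z up. The fences stand on its +x and +y edges and meet in a corner. Rigid; plate and fences are polished, resin slides on them (friction about 0.25)
- corner (a point): inside corner of the two fences at plate-top height (jig frame x 75, y 45, z 8 mm), with the jig's axes: the free plate lies towards -x and -y. With the cottage seated its axes are parallel to these and its origin is at x -40, y -22, z 0 mm from this point
- long_fence: polished steel bar 185 mm long (jig x), 14 mm thick, 14 mm high, standing on the plate along its +y edge; origin at the bar's centre, its inner face 7 mm from the origin towards -y; its top is 14 mm above the plate
- short_fence: polished steel bar 104 mm long (jig y), 14 mm thick, 14 mm high, standing on the plate along its +x edge; origin at the bar's centre, its inner face 7 mm from the origin towards -x; its top is 14 mm above the plate
- board: fixed plywood board 200 (x) x 260 (y) x 6 mm on which both cottages start; origin: centre of its underside
- plain_cottage: loose grey resin cottage with the same walls and roof but no chimney (80 x 44 x 66 mm), also on the plywood board; not to be moved. Origin: centre of its underside
- paint_bottle: loose small white paint bottle, 28 mm diameter, 75 mm high, on the table; not to be moved. Origin: centre of its underside
- paint_jar: loose amber glass jar with a white cap, 60 mm diameter, 70 mm high, on the table; not to be moved. Origin: centre of its underside
- mug: loose black mug, 76 mm diameter, 90 mm high, on the table; not to be moved. Origin: centre of its underside
There are look-alikes about, which are no part of the job. Leave any purple or yellow look-alike of the cottage alone.

How it is judged:
By the outcome, as a careful person would: the job done as asked, in the order asked, and still so for the second after the job is handed in, while the arm keeps its last pose, push and grip.
It also fails if it takes over 51 s, if anything falls off the work surface, if the arm or the gripper's body presses on something with over 40 N, if the wrist force passes 120 N, or if a joint passes its speed limit or range.

ROBOT

A 6-joint arm with a two-finger parallel gripper is mounted at the origin on the work surface. World frame = base frame: x ahead of the robot, y to its left, z up, the work surface at z = 0. Lengths are in m, angles in rad, forces in N, time in s.
With the tool pointing down it reaches from about 0.4 to 0.825 m from the base axis. Payload 7 kg.
Tool frame: the origin (TCP) lies midway between the tips of the shut fingers; the grasp point (between the pads) lies 19 mm behind it (grip_point_offset is the distance from the TCP to the grasp point, in m); z points along the fingers, y is the line along which they close (so a half turn about z gives the same grasp; the last joint's range is limited). The gripper opens to 88 mm and grips with 3 to 60 N. Pads are 19 mm wide; open, the fingers measure 130 mm over their backs; the gripper's body (78 mm by 193 mm) begins 47 mm behind the grasp point.
Start: joints at [1.586, 0.359, 0.012, 0, -1.224, -0.288], TCP at [0.182, 0.65, 0.227] pointing down, gripper open.
Joint ranges: [-3.07, 3.07], [-1.43, 2.12], [-1.02, 1.25], [-3.03, 1.67], [-3.05, -0], [-3.03, 3.03]. Speed limits (rad/s): [2.39, 2.39, 3.01, 3.14, 3.14, 3.14].

INTERFACE

Orientations are given as [roll, pitch, yaw] about the fixed x, y, z axes, in that order (R = Rz(yaw) Ry(pitch) Rx(roll)).
In Python, from station import get_state, grab_frame, camera_params, job_done, grip_point_offset gives the robot as it stands.
- The arm moves only by the shell command python3 -m creep 'ROWS' [FORCE]. ROWS is JSON, a list that holds one entry, the list of rows, each a list of 7 numbers: the finger opening in cm, from 0 to 8.76, then the shift along the tool's x, y, z in cm, then the turn, a rotation vector about the tool's x, y, z in rad. In form: [[[fingers, tx, ty, tz, wx, wy, wz], ...]]. A call has 1 to 20 rows; each row is the pose to reach, as a shift and turn from the pose commanded when the call began, along the tool's axes at that moment; what a row does not reach only later rows make up. A row lasts 1/8 s, in which the tool goes at most 62.5 mm and 10.7 degrees, less where a joint would pass 70% of its speed; a pose out of reach is approached as far as the arm can. A call with a gripper value outside its range is refused whole. The fingers move at their own pace and stop on an object; FORCE is the grip in N (left out, the last holds). Time passes only in rows, so rows that repeat a pose let the fingers close. It gives the time, the measured TCP pose, the force, the opening and the grip force at its end, in the units of the state.
- get_state(): the state, without advancing time (a new reading comes with each control period).
- grab_frame(name): name is "side" or "top" or "wrist"; returns the picture (384x512x3 uint8, blue, green, red); there is no depth.
- camera_params(name): a dict with "vertical_fov" (degrees; the focal length in pixels is half the picture's height over the tangent of half this angle, whatever the lens; pixels are square), "cx", "cy" (the principal point, pixels), "view" (4x4, takes a point from world to camera coordinates). Camera axes: x right, y down, z forward; pixel columns grow to the right and rows downward; lengths in m; the calibration is good to about 2 mm. A picture is of the moment at which its call begins: read the wrist's pose just before it. camera_params takes no time and is no camera call; for the wrist camera it gives the pose at the moment of the call.
- job_done(): hands the job in; it is judged then, once.
The state is a dict: "t": time; "q": joint angles; "qd": joint speeds; "joint_efforts": joint torques, N m; "eef_pos": TCP position; "ee_rot": TCP orientation; "force": force on the tool from outside, world axes, zero at the start; "moment": the same for the moment, N m; "width": finger opening in m; "gripper_force": force on a finger pad.
Only numpy, scipy, OpenCV 4.12 (cv2) and the standard library are available. Lean on these libraries where they do the work, as an engineer would, in place of code of your own. Each camera call takes 0.05 s, during which the arm holds its last target. There are 200 camera calls.

## Working session

There is one attempt and no reset: what is moved stays moved. The work goes in short steps, Python scripts to look and compute and a shell command to move; the robot and the scene stay as the last step left them, time stands still between calls to the robot, and variables do not carry over. Pictures are saved under pics/ and viewed, at most 10 in all, crops included, and the job is handed in when it is done.

```bash
mkdir -p pics; ls
python3 - <<'E'
from station import *
import cv2,numpy as np
s=get_state();print({k:np.round(v,3).tolist() for k,v in s.items()}, grip_point_offset)
for n in("top","side"):
    p=camera_params(n);print(n,p["vertical_fov"],p["cx"],p["cy"],np.round(p["view"],3).tolist())
    cv2.imwrite(f"pics/{n}0.png",cv2.resize(grab_frame(n),(800,600)))
E
```

```text
pics
{'t': 0.0, 'q': [1.586, 0.359, 0.011, -0.0, -1.224, -0.288], 'qd': [-0.0, 0.001, 0.001, 0.001, 0.0, 0.001], 'joint_efforts': [-0.0, -58.272, 29.305, 6.997, 0.007, -0.0], 'eef_pos': [0.182, 0.65, 0.226], 'ee_rot': [3.14, -0.0, -0.273], 'force': [0.446, -0.552, -0.317], 'moment': [0.017, -0.019, 0.004], 'gripper_force': 0.0, 'width': 0.088} 0.0188
top 45.99745792822495 252.55149779207838 188.77483904435383 [[0.001, -1.0, 0.009, -0.05], [-0.988, -0.003, -0.152, 0.543], [0.152, -0.009, -0.988, 1.146], [0.0, 0.0, 0.0, 1.0]]
side 42.570752378452546 260.9143365065492 195.5849365733639 [[0.668, -0.744, 0.0, -0.374], [-0.409, -0.368, -0.835, 0.259], [0.621, 0.558, -0.551, 0.891], [0.0, 0.0, 0.0, 1.0]]
```

View pics/top0.png

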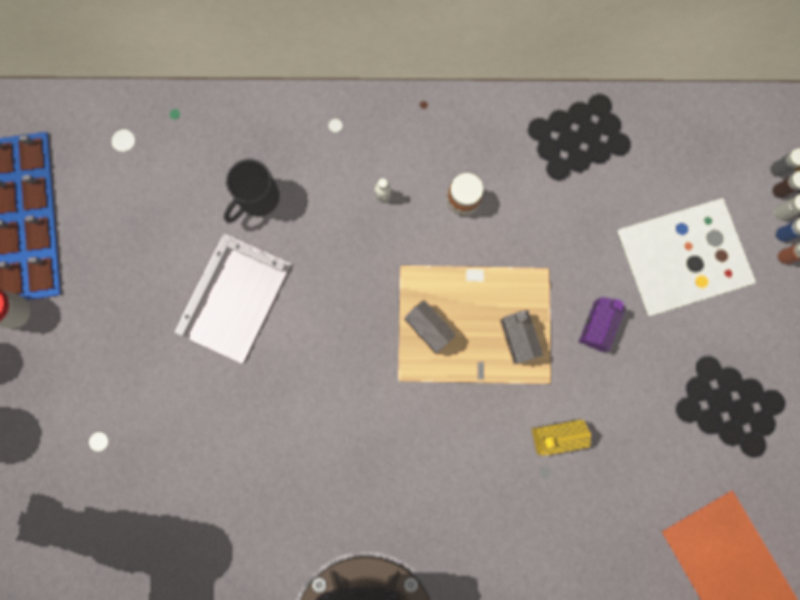

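View pics/side0.png

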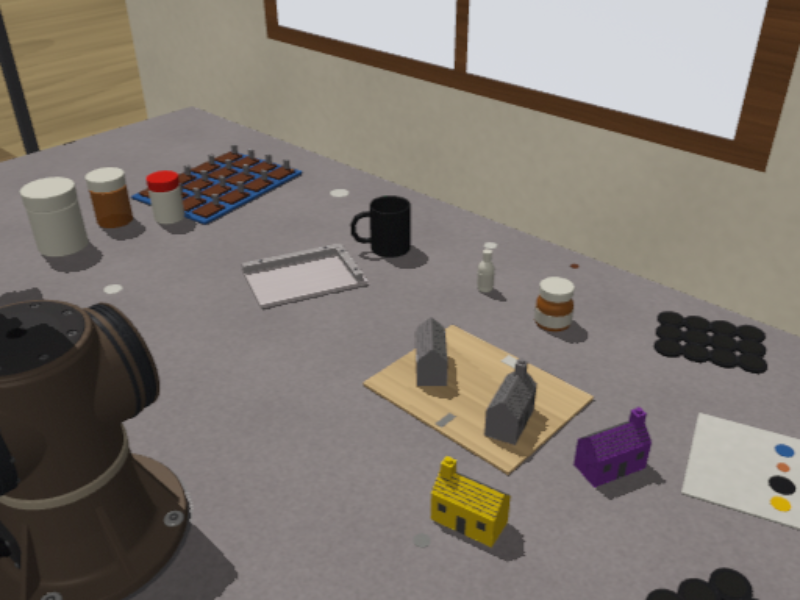

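The top view shows the chimney cottage at about (522,336), with its chimney at (521,316) towards the far side. The jig is at about (235,300), and its fences are on the left and far edges. The side view confirms the chimney is on the right-hand cottage. Next I'll look at enlarged crops.

Run:
```python
from station import *
import cv2,numpy as np
def crop(n,im,x,y,w,h,k):
    c=cv2.resize(im[y:y+h,x:x+w],None,fx=k,fy=k,interpolation=cv2.INTER_CUBIC)
    for i in range(0,w,10): cv2.putText(c,str(x+i),(i*k,8),0,.33,(0,0,255)); cv2.line(c,(i*k,10),(i*k,14),(0,0,255))
    for i in range(0,h,10): cv2.putText(c,str(y+i),(0,i*k+4),0,.33,(0,0,255)); cv2.line(c,(22,i*k),(26,i*k),(0,0,255))
    return c
t=grab_frame("top")
a=crop(0,t,105,145,90,96,5); 
b=crop(0,t,318,190,43,60,8)
o=np.zeros((480,800,3),np.uint8);o[:,:450]=a;o[:,452:452+344]=b
cv2.imwrite("pics/topc.png",o)
s=grab_frame("side")
a=crop(0,s,145,150,100,55,8)
cv2.imwrite("pics/sidec.png",a)
```

```text
(no output)
```

View pics/topc.png

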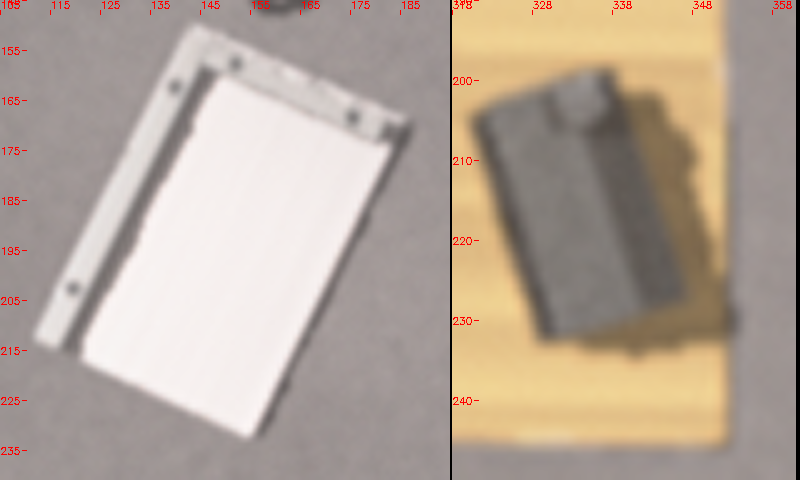

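The enlarged top crops give native pixels. The jig's fence-top outer corners are (112,212.6), (144,150) and (187.4,169.4), and its plate near corner is (155,232.4). On the cottage, the base corner is (329.4,232.8), the eaves are (347.5,227.3) and (338.4,198.5), and the chimney top is (334.4,202.5).

```bash
cat > h.py <<'E'
from station import *
import numpy as np
from scipy.optimize import least_squares
def proj(p,P):
    f=192/np.tan(np.radians(p["vertical_fov"]/2)); c=P@np.array(p["view"])[:3,:3].T+np.array(p["view"])[:3,3]
    return c[:,:2]/c[:,2:]*f+[p["cx"],p["cy"]]
def world(v,L,z0):
    c,s=np.cos(v[2]),np.sin(v[2]); L=np.array(L,float)/1000
    return np.c_[v[0]+c*L[:,0]-s*L[:,1], v[1]+s*L[:,0]+c*L[:,1], L[:,2]+z0]
def fit(obs,v0,z0):
    "obs: list of (params, local pts mm, pixels)"
    r=lambda v: np.concatenate([(proj(p,world(v,L,z0))-np.array(U)).ravel() for p,L,U in obs])
    o=least_squares(r,v0,loss="soft_l1",x_scale=[.1,.1,1]); print(np.round(o.x[:2],4),"yaw deg",round(np.degrees(o.x[2]),2)); print(np.round(r(o.x).reshape(-1,2),1).tolist()); return o.x
E
python3 - <<'E'
from h import *
p=camera_params("top")
fit([(p,[[-40,22,0],[-40,0,66],[-40,-22,44],[40,-22,44],[30,0,84]],[[329.4,232.75],[341.9,228.5],[347.5,227.25],[338.4,198.5],[334.4,202.5]])],[.5,-.16,.3],.006)
fit([(p,[[-95,-65,8],[-96,59,22],[89,59,22],[89,-59,22]],[[155,232.4],[111.8,212.6],[144,150],[187.4,169.4]])],[.55,.25,-.45],0)
E
```

```text
[ 0.4742 -0.2626] yaw deg 17.0
[[-0.4, 0.4], [-0.1, 0.7], [0.7, 0.0], [-0.1, -0.7], [0.0, -0.5]]
[0.5441 0.2275] yaw deg -25.52
[[0.1, 0.1], [0.3, -0.4], [0.7, 0.6], [-3.7, -0.2]]
```

View pics/sidec.png

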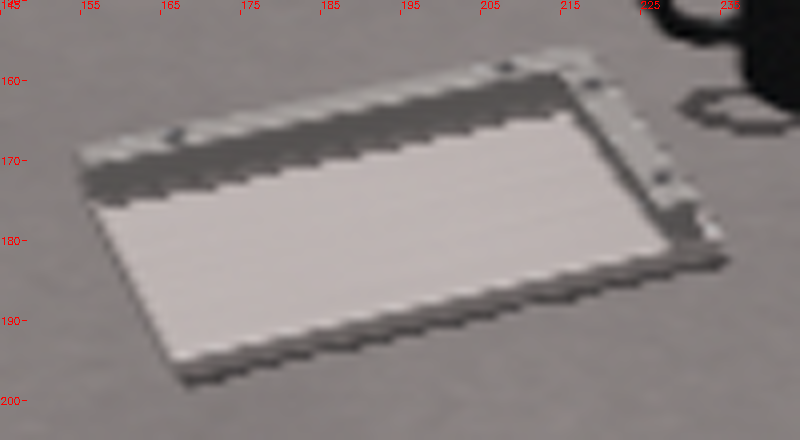

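The side crop shows the jig's plate near corner at (167.5,195.4), its right corner at (235.6,181.2), and fence-top corners at about (155,168.5) and (218.7,156.2). I'll move over the jig on the way and look with the wrist camera.

```bash
python3 -m creep '[[[8.76,4.6,3.1,0,0,0,0.02],[8.76,9.2,6.2,0,0,0,0.04],[8.76,13.8,9.3,0,0,0,0.06],[8.76,18.4,12.4,0,0,0,0.08],[8.76,23,15.5,0,0,0,0.1],[8.76,27.6,18.6,0,0,0,0.12],[8.76,32.2,21.7,0,0,0,0.14],[8.76,36.8,24.8,0,0,0,0.16],[8.76,41.4,27.9,0,0,0,0.17],[8.76,43,30,0,0,0,0.17],[8.76,43,30,0,0,0,0.17],[8.76,43,30,0,0,0,0.17]]]' 20
python3 - <<'E'
from h import *
import cv2
p=camera_params("wrist");print(p);s=get_state();print(s["t"],s["eef_pos"],s["ee_rot"])
w=grab_frame("wrist");cv2.imwrite("pics/w1.png",cv2.resize(w,(800,600),interpolation=cv2.INTER_CUBIC))
t=camera_params("top");sd=camera_params("side")
fit([(t,[[-95,-65,8],[-95,59,22],[89,59,22],[95,-65,8]],[[155,232.4],[111.8,212.6],[144,150],[187.4,169.4]]),(sd,[[-95,-65,8],[95,-65,8],[-95,59,22],[89,59,22]],[[167.5,195.4],[235.6,181.2],[155,168.5],[218.7,156.2]])],[.55,.25,-.45],0)
E
```

```text
t: 1.7
eef_pos: [0.515, 0.2454, 0.2265]
ee_rot: [-3.142, 0.0, -0.443]
force: [-0.7, 0.8, 0.4]
width: 0.0878
gripper_force: 0.0
{'vertical_fov': 67.08824219641849, 'cx': 262.06460711595946, 'cy': 192.40464956097057, 'view': array([[-4.28597899e-01, -9.03494943e-01, -8.53898267e-04,
         4.42925209e-01],
       [-8.70758530e-01,  4.12816000e-01,  2.67137665e-01,
         3.13235079e-01],
       [-2.41005026e-01,  1.15238181e-01, -9.63657999e-01,
         4.85923566e-01],
       [ 0.00000000e+00,  0.00000000e+00,  0.00000000e+00,
         1.00000000e+00]])}
1.7 [0.51503133 0.2454298  0.2265474 ] [-3.14150806e+00  9.05483436e-05 -4.43090213e-01]
[0.5435 0.228 ] yaw deg -25.16
[[0.2, 0.3], [0.4, -0.3], [0.2, 0.9], [-0.3, -0.2], [-0.8, -0.0], [0.3, -0.9], [0.3, -0.2], [-0.0, -0.4]]
```

View pics/w1.png

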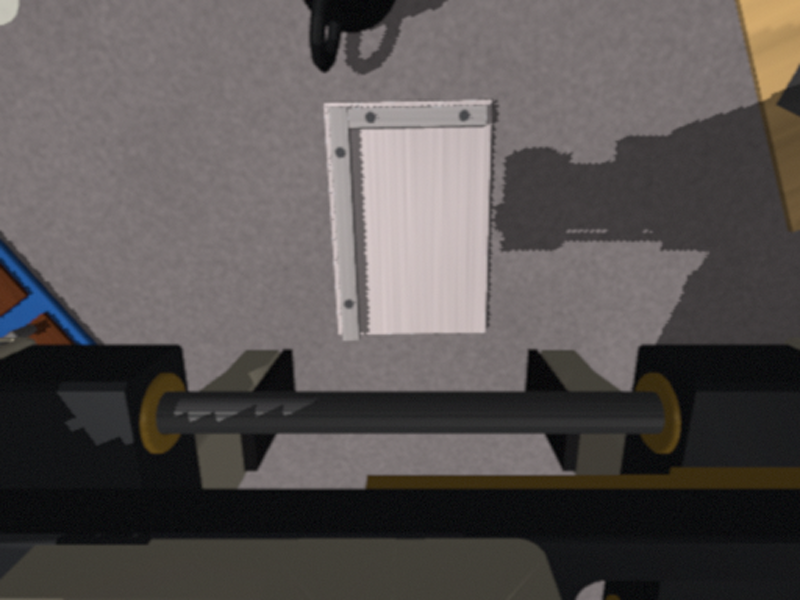

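The wrist view shows the jig square on. The plate corners are (324,103), (491,100), (486,332) and (340,333), and the inner fence corner is about (349,127), all at 800 px scale.

Run:
```python
from h import *
t=camera_params("top");sd=camera_params("side");w=camera_params("wrist")
W=(w,[[95,65,8],[95,-65,8],[-95,-65,8],[-95,65,8],[75,45,22]],np.array([[324,103],[491,100],[486,332],[340,333],[349,127]])/1.5625)
fit([W],[.55,.25,-.45],0)
v=fit([W,(t,[[-95,-65,8],[-95,59,22],[89,59,22],[95,-65,8]],[[155,232.4],[111.8,212.6],[144,150],[187.4,169.4]]),(sd,[[-95,-65,8],[95,-65,8],[-95,59,22],[89,59,22]],[[167.5,195.4],[235.6,181.2],[155,168.5],[218.7,156.2]])],[.55,.25,-.45],0)
print("seat",world(v,[[35,23,8]],0))
# next: view cottage from TCP 0.09 behind along its axis
s=get_state();y=s["ee_rot"][2];T=np.array([.474,-.263])-.085*np.array([np.cos(.297),np.sin(.297)])
d=T-s["eef_pos"][:2];print("tool dx,dy cm",100*d@[np.cos(y),np.sin(y)],100*d@[np.sin(y),-np.cos(y)],"wz",-(.297-y))
```

```text
[0.5436 0.2318] yaw deg -24.19
[[-0.2, -0.4], [1.0, -0.8], [0.2, 0.1], [-0.7, 1.2], [-0.2, 0.4]]
[0.5438 0.2311] yaw deg -24.27
[[0.4, -0.9], [1.6, -1.1], [0.5, -0.2], [-0.4, 0.8], [0.4, -0.1], [-0.3, 0.0], [-0.4, 0.1], [-1.5, 0.8], [-1.7, -0.8], [-0.9, -0.3], [-0.3, -1.7], [-0.5, -0.3], [-1.1, -1.0]]
seat [[0.5851546  0.23768963 0.008     ]]
tool dx,dy cm 11.802664410287177 53.46049673158201 wz -0.7393298744715044
```

```bash
python3 -m creep '[[[8.76,1.2,5.3,0,0,0,-0.07],[8.76,2.4,10.6,0,0,0,-0.15],[8.76,3.6,16,0,0,0,-0.22],[8.76,4.8,21.4,0,0,0,-0.3],[8.76,6,26.7,0,0,0,-0.37],[8.76,7.2,32,0,0,0,-0.45],[8.76,8.4,37.4,0,0,0,-0.52],[8.76,9.6,42.7,0,0,0,-0.6],[8.76,10.8,48,0,0,0,-0.67],[8.76,11.8,53.5,0,0,0,-0.74],[8.76,11.8,53.5,0,0,0,-0.74],[8.76,11.8,53.5,0,0,0,-0.74]]]'
python3 - <<'E'
from h import *
import cv2
w=grab_frame("wrist");cv2.imwrite("pics/w2.png",cv2.resize(w,(800,600),interpolation=cv2.INTER_CUBIC))
E
```

```text
t: 3.25
eef_pos: [0.3927, -0.2883, 0.2264]
ee_rot: [-3.141, 0.0, 0.297]
force: [-0.4, -0.9, 0.4]
width: 0.0877
gripper_force: 0.0
```

View pics/w2.png

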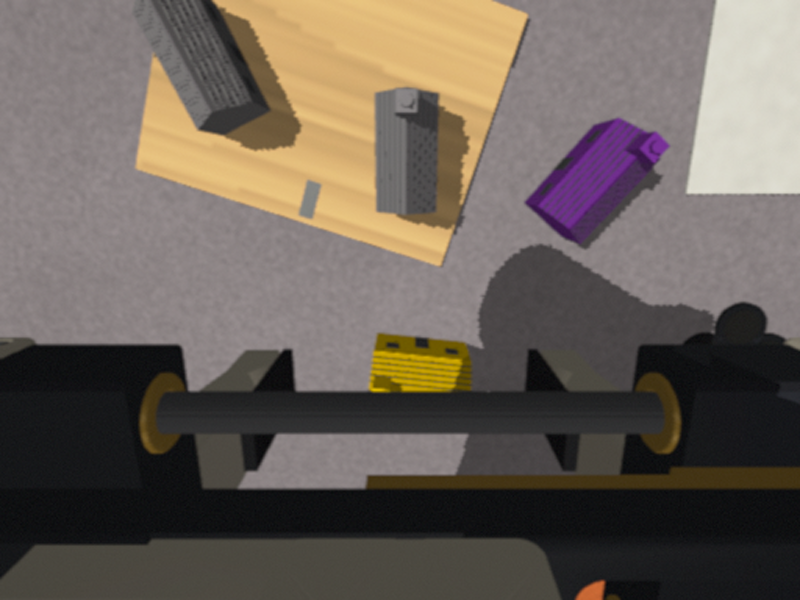

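The wrist view shows the chimney cottage directly below, aligned with the tool. Its eave corners are (376,92), (438,93), (437,213) and (377,211), and the chimney top is (406,98).

Run:
```python
from h import *
t=camera_params("top");w=camera_params("wrist")
W=(w,[[40,22,44],[40,-22,44],[-40,-22,44],[-40,22,44],[30,0,84]],np.array([[376,92],[438,93],[437,213],[377,211],[406,98]])/1.5625)
v=fit([W],[.474,-.263,.297],.006)
v=fit([W,(t,[[-40,22,0],[-40,0,66],[-40,-22,44],[40,-22,44],[30,0,84]],[[329.4,232.75],[341.9,228.5],[347.5,227.25],[338.4,198.5],[334.4,202.5]])],v,.006)
s=get_state();y=s["ee_rot"][2]
d=v[:2]-s["eef_pos"][:2];print("tool dx,dy cm",100*d@[np.cos(y),np.sin(y)],100*d@[np.sin(y),-np.cos(y)],"wz",-(v[2]-y))
```

```text
[ 0.4748 -0.2602] yaw deg 16.8
[[-0.8, 0.1], [0.8, -0.3], [-0.1, -0.8], [-0.4, 0.3], [0.4, 0.4]]
[ 0.4747 -0.2606] yaw deg 16.84
[[-0.5, 0.3], [1.1, -0.2], [0.2, -0.6], [-0.0, 0.5], [0.7, 0.6], [-1.2, 0.2], [-0.9, 0.5], [-0.2, -0.2], [-0.9, -0.9], [-0.8, -0.7]]
tool dx,dy cm 8.612820043300156 -0.2074853629761364 wz 0.004013681306629768
```

```bash
python3 -m creep '[[[8.76,4.3,-0.1,0,0,0,0],[8.76,8.6,-0.2,0,0,0,0],[8.76,8.6,-0.2,5,0,0,0],[8.76,8.6,-0.2,10,0,0,0],[8.76,8.6,-0.2,14,0,0,0],[8.76,8.6,-0.2,17,0,0,0],[8.76,8.6,-0.2,19,0,0,0],[8.76,8.6,-0.2,19.9,0,0,0],[8.76,8.6,-0.2,19.9,0,0,0]]]' 35
python3 -m creep '[[[4,0,0,0,0,0,0],[4,0,0,0,0,0,0],[4,0,0,0,0,0,0],[4,0,0,0,0,0,0],[4,0,0,0,0,0,0],[4,0,0,0,0,0,0],[4,0,0,0,0,0,0],[4,0,0,0,0,0,0]]]' 35
```

```text
t: 4.42
eef_pos: [0.4746, -0.2607, 0.0275]
ee_rot: [-3.141, 0.0, 0.299]
force: [-0.1, -0.5, 0.4]
width: 0.0876
gripper_force: 0.0
t: 5.42
eef_pos: [0.4741, -0.2616, 0.0276]
ee_rot: [3.142, 0.0, 0.297]
force: [-0.8, -0.2, 3.0]
width: 0.0436
gripper_force: 35.0
```

```bash
python3 -m creep '[[[4,0,0,-1,0,0,0],[4,0,0,-3,0,0,0],[4,0,0,-6,0,0,0],[4,0,0,-9,0,0,0],[4,0,0,-12,0,0,0],[4,0.5,-1,-13,0,0,0],[4,2.5,-4.8,-13,0,0,0.08],[4,4.7,-9,-13,0,0,0.15],[4,7,-13.4,-13,0,0,0.22],[4,9.3,-17.8,-13,0,0,0.3],[4,11.5,-22.2,-13,0,0,0.37],[4,13.8,-26.6,-13,0,0,0.44],[4,16.2,-31,-13,0,0,0.52],[4,18.4,-35.4,-13,0,0,0.6],[4,20.7,-39.8,-13,0,0,0.67],[4,22.5,-43.2,-13,0,0,0.72],[4,23.1,-44.3,-13,0,0,0.727],[4,23.1,-44.3,-13,0,0,0.727]]]'
python3 - <<'E'
from h import *
import cv2
s=get_state();w=grab_frame("wrist");a=grab_frame("side")
o=np.hstack([w[:,:400],a[:,100:300]])
cv2.imwrite("pics/c1.png",cv2.resize(np.hstack([cv2.resize(w,(512,384)),cv2.resize(a[60:260,90:290],(384,384))]),(800,343)))
E
```

```text
t: 7.68
eef_pos: [0.5646, 0.2301, 0.1567]
ee_rot: [3.14, 0.001, -0.428]
force: [-0.4, -0.6, -1.2]
width: 0.0436
gripper_force: 35.0
```

View pics/c1.png

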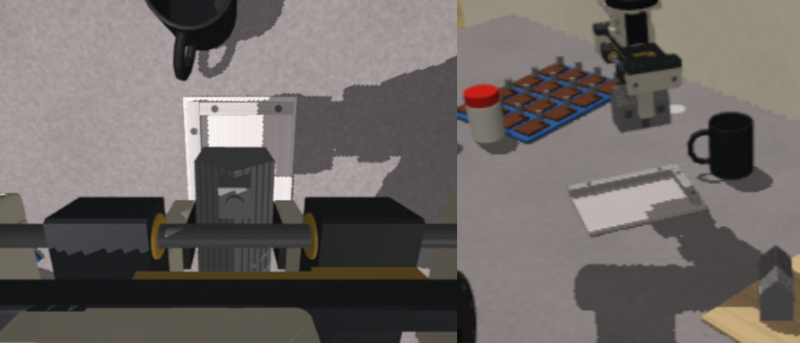

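The cottage is held upright between the fingers, with its chimney end facing the short fence. The jig lies clear ahead, so I'll descend.

```bash
python3 -m creep '[[[4,0,0,3,0,0,0],[4,0,0,6,0,0,0],[4,0,0,9,0,0,0],[4,0,0,11,0,0,0],[4,0,0,12,0,0,0],[4,0,0,12.4,0,0,0],[4,0,0,12.4,0,0,0]]]'
python3 -m creep '[[[4,0,0,0.1,0,0,0],[4,0,0,0.2,0,0,0],[4,0,0,0.3,0,0,0],[4,0,0,0.3,0,0,0]]]'
```

```text
t: 8.65
eef_pos: [0.5656, 0.2295, 0.0341]
ee_rot: [-3.141, -0.0, -0.43]
force: [-0.1, 0.4, -0.9]
width: 0.0437
gripper_force: 35.0
t: 9.15
eef_pos: [0.5653, 0.2297, 0.0306]
ee_rot: [3.142, 0.0, -0.43]
force: [0.4, 1.0, -1.9]
width: 0.0438
gripper_force: 35.0
```

```bash
python3 -m creep '[[[4,0,0,0.05,0,0,0],[4,0,0,0.1,0,0,0],[4,0,0,0.1,0,0,0]]]'
```

```text
t: 9.52
eef_pos: [0.5654, 0.2296, 0.0297]
ee_rot: [-3.142, -0.0, -0.43]
force: [-1.1, 0.5, 0.4]
width: 0.0435
gripper_force: 35.0
```

```bash
python3 -m creep '[[[4,0,0,0.05,0,0,0],[4,0,0,0.05,0,0,0]]]'; python3 -m creep '[[[4,0,-0.3,0,0,0,0],[4,0,-0.6,0,0,0,0],[4,0,-0.9,0,0,0,0],[4,0,-1.1,0,0,0,0],[4,0,-1.1,0,0,0,0]]]'
```

```text
t: 9.78
eef_pos: [0.5654, 0.2297, 0.0297]
ee_rot: [-3.141, -0.0, -0.43]
force: [-3.6, -1.4, 6.2]
width: 0.044
gripper_force: 35.0
t: 10.4
eef_pos: [0.5704, 0.2397, 0.0297]
ee_rot: [-3.141, -0.001, -0.43]
force: [-0.8, -1.2, 5.3]
width: 0.0438
gripper_force: 35.0
```

```bash
python3 -m creep '[[[4,0,-0.1,0,0,0,0],[4,0,-0.2,0,0,0,0],[4,0,-0.2,0,0,0,0]]]'; python3 -m creep '[[[4,0,-0.05,0,0,0,0],[4,0,-0.1,0,0,0,0],[4,0,-0.1,0,0,0,0]]]'; python3 -m creep '[[[4,0,-0.05,0,0,0,0],[4,0,-0.1,0,0,0,0],[4,0,-0.1,0,0,0,0]]]'
```

```text
t: 10.78
eef_pos: [0.5711, 0.2413, 0.0297]
ee_rot: [-3.141, -0.001, -0.43]
force: [-1.6, -2.2, 5.5]
width: 0.0441
gripper_force: 35.0
t: 11.15
eef_pos: [0.5715, 0.2422, 0.0297]
ee_rot: [-3.142, -0.001, -0.43]
force: [-0.3, -2.7, 5.6]
width: 0.0442
gripper_force: 35.0
t: 11.52
eef_pos: [0.5719, 0.2431, 0.0297]
ee_rot: [-3.142, -0.001, -0.43]
force: [-0.7, -2.2, 5.9]
width: 0.0441
gripper_force: 35.0
```

```bash
python3 -m creep '[[[4,0,-0.05,0,0,0,0],[4,0,-0.1,0,0,0,0],[4,0,-0.1,0,0,0,0]]]'
python3 - <<'E'
from station import *
s=get_state();print(s["force"],s["moment"])
E
python3 -m creep '[[[4,0,-0.05,0,0,0,0],[4,0,-0.1,0,0,0,0],[4,0,-0.1,0,0,0,0]]]'
python3 - <<'E'
from station import *
s=get_state();print(s["force"],s["moment"])
E
```

```text
t: 11.9
eef_pos: [0.5723, 0.244, 0.0297]
ee_rot: [-3.142, -0.001, -0.43]
force: [-0.8, -2.5, 6.0]
width: 0.044
gripper_force: 35.0
[-0.83748603 -2.45983079  5.96606953] [-0.85465822  0.37367691  0.01146042]
t: 12.28
eef_pos: [0.5724, 0.2442, 0.0297]
ee_rot: [3.14, -0.0, -0.43]
force: [-1.1, -4.9, 7.1]
width: 0.0437
gripper_force: 35.0
[-1.07099912 -4.9075433   7.10532134] [-1.58477584  0.62428458  0.06182158]
```

```bash
python3 -m creep '[[[4,0,-0.03,0,0,0,0],[4,0,-0.06,0,0,0,0],[4,0,-0.06,0,0,0,0]]]'
cat > s.py <<'E'
from station import *
import numpy as np
s=get_state();y=s["ee_rot"][2];f=s["force"];R=np.array([[np.cos(y),np.sin(y)],[-np.sin(y),np.cos(y)]])
print("F jig xy",np.round(R@f[:2],2),"Fz",round(f[2],2),"M jig",np.round(R@s["moment"][:2],2),"Mz",round(s["moment"][2],3),"pos jig mm",np.round(1000*R@np.array(s["eef_pos"])[:2],2),"rot",np.round(s["ee_rot"],4))
E
python3 s.py;  python3 -m creep '[[[4,0,0,0,0,0,-0.004],[4,0,0,0,0,0,-0.008],[4,0,0,0,0,0,-0.008]]]';python3 s.py
```

```text
t: 12.65
eef_pos: [0.5724, 0.2443, 0.0297]
ee_rot: [3.14, -0.0, -0.43]
force: [-2.4, -6.5, 8.7]
width: 0.0436
gripper_force: 35.0
F jig xy [ 0.5  -6.89] Fz 8.7 M jig [-2.36 -0.22] Mz 0.082 pos jig mm [418.62 460.52] rot [ 3.1395e+00 -1.0000e-04 -4.2970e-01]
t: 13.02
eef_pos: [0.5726, 0.2444, 0.0297]
ee_rot: [3.14, -0.0, -0.422]
force: [-0.5, -6.2, 7.2]
width: 0.0439
gripper_force: 35.0
F jig xy [ 2.12 -5.88] Fz 7.22 M jig [-2.14 -0.46] Mz -0.008 pos jig mm [422.36 457.45] rot [ 3.140e+00 -3.000e-04 -4.219e-01]
```

```bash
python3 -m creep '[[[4,0.3,0,0,0,0,0],[4,0.6,0,0,0,0,0],[4,0.9,0,0,0,0,0],[4,1,0,0,0,0,0],[4,1,0,0,0,0,0]]]'; python3 s.py
python3 -m creep '[[[4,0.05,0,0,0,0,0],[4,0.1,0,0,0,0,0],[4,0.15,0,0,0,0,0],[4,0.2,0,0,0,0,0],[4,0.2,0,0,0,0,0]]]'; python3 s.py
```

```text
t: 13.65
eef_pos: [0.5806, 0.2407, 0.0297]
ee_rot: [3.14, 0.001, -0.422]
force: [-6.5, -3.3, 10.7]
width: 0.0435
gripper_force: 35.0
F jig xy [-4.58 -5.69] Fz 10.7 M jig [-1.88  2.03] Mz 0.0 pos jig mm [431.15 457.37] rot [ 3.1396e+00  1.1000e-03 -4.2190e-01]
t: 14.28
eef_pos: [0.5823, 0.2399, 0.0297]
ee_rot: [3.14, 0.001, -0.422]
force: [-7.7, -2.6, 11.4]
width: 0.0437
gripper_force: 35.0
F jig xy [-5.9  -5.55] Fz 11.42 M jig [-1.81  2.32] Mz 0.023 pos jig mm [433.02 457.36] rot [ 3.1396e+00  1.3000e-03 -4.2190e-01]
```

```bash
for i in 1 2; do :; done; python3 -m creep '[[[4,0.05,0,0,0,0,0],[4,0.1,0,0,0,0,0],[4,0.1,0,0,0,0,0]]]' >/dev/null; python3 s.py
python3 -m creep '[[[4,0.05,0,0,0,0,0],[4,0.1,0,0,0,0,0],[4,0.1,0,0,0,0,0]]]'>/dev/null; python3 s.py
```

```text
F jig xy [-6.51 -5.92] Fz 11.07 M jig [-1.86  2.38] Mz 0.001 pos jig mm [433.98 457.37] rot [ 3.1396e+00  1.3000e-03 -4.2190e-01]
F jig xy [-7.05 -6.21] Fz 12.42 M jig [-1.89  2.34] Mz -0.007 pos jig mm [435.04 457.36] rot [ 3.1396e+00  1.3000e-03 -4.2180e-01]
```

```bash
python3 -m creep '[[[4,0.05,0,0,0,0,0],[4,0.1,0,0,0,0,0],[4,0.1,0,0,0,0,0]]]'>/dev/null; python3 s.py
```

```text
F jig xy [-6.72 -6.14] Fz 11.56 M jig [-1.86  2.38] Mz -0.026 pos jig mm [435.97 457.34] rot [ 3.1395e+00  1.3000e-03 -4.2190e-01]
```

```bash
python3 -m creep '[[[4,0.05,0,0,0,0,0],[4,0.1,0,0,0,0,0],[4,0.1,0,0,0,0,0]]]'>/dev/null; python3 s.py
python3 -m creep '[[[4,0.05,0,0,0,0,0],[4,0.1,0,0,0,0,0],[4,0.1,0,0,0,0,0]]]'>/dev/null; python3 s.py
```

```text
F jig xy [-10.32  -5.99] Fz 13.1 M jig [-1.67  3.95] Mz 0.001 pos jig mm [436.19 457.36] rot [ 3.1394e+00  2.3000e-03 -4.2190e-01]
F jig xy [-14.7   -4.38] Fz 15.51 M jig [-1.43  5.76] Mz -0.006 pos jig mm [436.29 457.39] rot [ 3.1393  0.0032 -0.4218]
```

```bash
python3 -m creep '[[[4,-0.03,-0.02,-0.02,0,0,0],[4,-0.06,-0.04,-0.03,0,0,0],[4,-0.06,-0.04,-0.03,0,0,0],[4,-0.06,-0.04,-0.03,0,0,0]]]'; python3 s.py
python3 - <<'E'
from h import *
import cv2
w=grab_frame("wrist");a=grab_frame("side");t=grab_frame("top")
k=lambda i,x,y,s:cv2.resize(i[y:y+s,x:x+s],(400,400),interpolation=cv2.INTER_CUBIC)
cv2.imwrite("pics/f1.png",np.hstack([k(a,145,100,110),k(w,60,30,300)]))
E
```

```text
t: 16.65
eef_pos: [0.5853, 0.2386, 0.0297]
ee_rot: [3.139, 0.003, -0.422]
force: [-12.9, -0.1, 12.5]
width: 0.0436
gripper_force: 35.0
F jig xy [-11.68  -5.36] Fz 12.46 M jig [-1.82  4.18] Mz 0.02 pos jig mm [436.17 457.42] rot [ 3.1387e+00  2.8000e-03 -4.2200e-01]
```

View pics/f1.png

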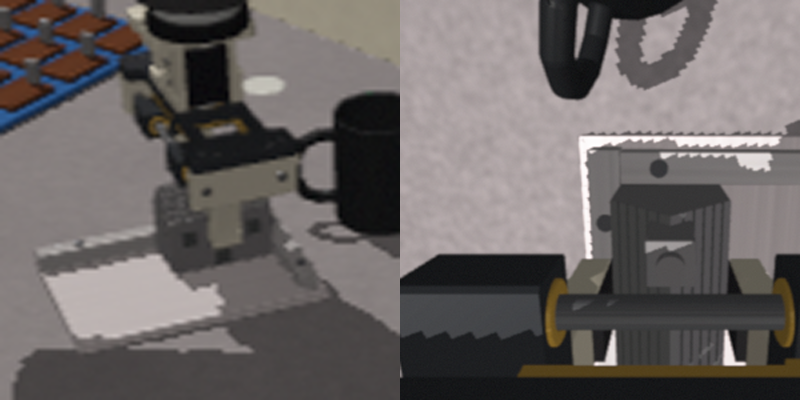

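The side view shows the cottage upright in the fence corner and still gripped. The wrist view shows its end wall meeting the short fence at row 185 or so. The measured position agrees with the camera fit to within 1 mm, and both fences push back (12 N and 5 N), so I'm handing in.

```bash
python3 -c "
from station import *
print(job_done())"
```

```text
the job is handed in; nothing more can be done
None
```

The job is handed in: the chimney cottage stands in the jig corner, chimney end against the short fence, still gripped at 35 N and pressing about 12 N on the short fence and 5 N on the long one, with a lean of about 0.2 degrees at the tool.

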